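# Lock the tool box with its removable shackle

### The job

Lock the wooden tool box: swing its lid shut, take the U-shaped shackle with the black crown from its wooden stand, put both legs down through the holes of the lid's steel hasp tongue into the brass lock, and press until the hidden pawls click and keep it down by themselves. Each lock catches at its own depth, so press by feel and never force it; then let go. Leave the mug, the glass and the spice jar where they are.

Things in the scene. Friction and masses are not known exactly. Their poses are not given: they have to be found in the camera images.
- toolbox: Fixed light-wood tool box, 140 (x) x 220 (y) x 90 mm high to the rim, with a brass lock body (34 x 66 x 60 mm) on the middle of its front (-x) face. Origin: centre of its underside; z up, -x is the front.
- lock_top (a point): Centre of the lock body's flat brass top, 88 mm up, 87 mm in front of the box's centre, with the box's axes. Two round bores go straight down, 17 mm to either side (local y = +-17 mm), 12 mm wide for the 10 mm legs, mouths bevelled 2 mm. More than 35 N between the shackle and the lock, box or lid damages them.
- bore_left (a point): Mouth of the bore at local y = +17 mm, level with the lock top. Inside, a spring ejector (4 N rising to 6 N) meets the leg tips 6 to 26 mm below the lock top and lifts them back up unless the lock has clicked.
- bore_right (a point): Mouth of the bore at local y = -17 mm. The pawls click with the tips 31 to 52 mm below the lock top; how deep differs from lock to lock and cannot be seen. Pressing takes up to about 10 N just before the click, then drops; a solid bottom follows within about 2 mm.
- lid (a joint): Angle of the lid, rad: 0 = shut, grows as it opens (front edge up). Hinged along the box's far (+x) top edge; a stiff hinge holds it where it is left, and pushing its front part down with about 5 N shuts it, against a solid stop at 0.
- lid_press (a point): A point on the upper face of the 8 mm thick lid, on its middle line, 110 mm from the hinge line (which lies at 70 mm behind the box's centre, 90 mm up): a good place to push it shut. Moves with the lid. Shut, the upper face is 98 mm above the worktop.
- hasp_mid (a point): Centre of the upper face of the steel hasp tongue (34 x 66 x 6 mm) at the lid's front edge, moves with the lid. Shut, it lies 96 mm above the worktop right over the lock top, its two 16 mm holes over the bores.
- shackle: Loose removable shackle, 0.1 to 0.2 kg, 114 mm tall: two parallel upright, smooth 10 mm steel legs, 34 mm apart (local y = +-17 mm), with pointed, grooved ends, joined at the top by a black crown 16 (x) x 50 (y) x 26 mm high. Origin: midway between the leg tips; z points up to the crown. It may be turned half round. At the start it stands in its stand with its tips 10 mm above the worktop.
- grip (a point): Centre of the shackle's black crown, 101 mm above its leg tips; grip it across its 16 mm thickness (local x).
- stand: Fixed dark-wood stand 56 (x) x 84 (y) x 40 mm high with two 12 mm bores 30 mm deep in which the shackle stands upright. Origin: centre of its underside; same yaw as the shackle at the start.
- mug: Bystander: white mug, 87 x 122 x 90 mm. Origin: centre of its underside.
- glass: Bystander: clear drinking glass, 81 mm wide, 91 mm high. Origin: centre of its underside.
- spice: Bystander: spice jar with a red cap, 45 mm wide, 106 mm high. Origin: centre of its underside.
Mind the look-alikes: they are no part of the job. Leave any purple or turquoise look-alike of the shackle alone.

How it is judged:
By the outcome, as a careful person would: the job done as asked, in the order asked, and still so for the second after the job is handed in, with the robot touching nothing.
It also fails if it takes over 64 s, if anything falls off the work surface, if the arm or the gripper's body presses on something with over 40 N, if the wrist force passes 120 N, or if a joint passes its speed limit or range.

### The arm

A 6-joint arm with a two-finger parallel gripper is mounted at the origin on a cart in front of the work surface, level with it; the furniture and walls round the work are solid. World frame = base frame: x ahead of the robot, y to its left, z up, the work surface at z = 0. Lengths are in mm, angles in degrees, forces in N, time in s.
With the tool pointing down it reaches from about 300 to 850 mm from the base axis. Payload 4.2 kg.
Tool frame: the origin (TCP) lies at the very end of the fingers, on their centre line; the grasp point (between the pads) lies 19 mm behind it (env.grasp_offset is the distance from the TCP to the grasp point, in mm); z points along the fingers, y is the line along which they close (so a half turn about z gives the same grasp; the last joint's range is limited). The gripper opens to 91 mm and grips with 3 to 60 N. Pads are 32 mm wide; open, the fingers measure 118 mm over their backs; the gripper's body (76 mm by 178 mm) begins 60 mm behind the grasp point.
Start: joints at [65.26, 18.312, 89.639, -0, 72.044, -1.146], TCP at [230.153, 526.947, 213.976] pointing down, gripper open.
Joint ranges: [-177.97, 177.97], [-48.28, 115.42], [12.27, 149.76], [-77.06, 257.06], [2.81, 150.46], [-146.56, 146.56]. Speed limits (degrees/s): [147.25, 147.25, 180, 180, 180, 180].

### API

Orientations are given as [roll, pitch, yaw] about the fixed x, y, z axes, in that order (R = Rz(yaw) Ry(pitch) Rx(roll)).
In Python, from workcell import env, eyes gives the robot as it stands.
- The arm moves only by the tool send_rows, never from a script. Its arguments are lists of equal length, an entry for each row: "grip": the opening, from -1 (shut) to 1 (fully open), so that 0 is half open; "xyz": the shift along the world's x, y, z in m, a list of three; "yaw": the turn about the world's z in degrees. A call has 1 to 8 rows; each row is the pose to reach, as a shift and turn from the pose commanded when the call began; what a row does not reach only later rows make up. A row lasts 1/12 s, in which the tool goes at most 41.7 mm and 7.16 degrees, less where a joint would pass 70% of its speed; a pose out of reach is approached as far as the arm can. A call with a gripper value outside its range is refused whole. The fingers move at their own pace and stop on an object; "grip_force" is the grip in N (left out, the last holds). Time passes only in rows, so rows that repeat a pose let the fingers close. It gives the time, the measured TCP pose, the force, the opening and the grip force at its end, in the units of the state.
- env.state(): the state, without advancing time (a new reading comes with each control period).
- eyes.grab_frame(name): name is "side" or "top"; returns a dict with "frame" (384x512x3 uint8, red, green, blue), "fx", "fy", "cx", "cy" (pixels), "pose" (4x4, takes a point from camera to world coordinates). Camera axes: x right, y down, z forward; pixel columns grow to the right and rows downward; lengths in mm; the calibration is good to about 2 mm. A picture is of the moment at which its call begins. There is no depth.
- env.job_done(): hands the job in; it is judged then, once.
The state is a dict: "time_s": time; "qpos": joint angles; "qvel": joint speeds; "effort": joint torques, N m; "ee_pos": TCP position; "ee_rot": TCP orientation; "force": force on the tool from outside, world axes, zero at the start; "torque": the same for the moment, N m; "gripper_width": finger opening in mm; "gripper_force": force on a finger pad.
Only numpy, scipy, OpenCV 4.12 (cv2) and the standard library are available. Lean on these libraries where they do the work, as an engineer would, in place of code of your own. Each camera call takes 0.05 s, during which the arm holds its last target. There are 200 camera calls.

## Working session

There is one attempt and no reset: what is moved stays moved. The work goes in short steps, Python scripts to look and compute and a tool call to move; the robot and the scene stay as the last step left them, time stands still between calls to the robot, and variables do not carry over. Pictures are saved under pics/ and viewed, at most 10 in all, crops included, and the job is handed in when it is done.

Besides the shell and the picture viewer there is one more tool, called after ">>>" by a JSON object that holds its "api" and its "payload". send_rows: Moves the arm, as the interface text tells. Its arguments: {"type":"object","properties":{"grip":{"type":"array"},"xyz":{"type":"array"},"yaw":{"type":"array"},"grip_force":{"type":"number"}},"required":["grip","xyz","yaw"]}

```bash
mkdir -p pics
python3 - <<'E'
from workcell import env, eyes
import cv2,numpy as np
for n in("side","top"):
    f=eyes.grab_frame(n); cv2.imwrite(f"pics/{n}0.png",cv2.resize(f["frame"][:,:,::-1],None,fx=1.5,fy=1.5)); cv2.imwrite(f"{n}0raw.png",f["frame"][:,:,::-1])
    print(n,f["fx"],f["fy"],f["cx"],f["cy"]);print(np.round(f["pose"],3).tolist())
print(env.state())
E
```

```text
side 353.4042201240223 353.4042201240223 253.0386379749281 199.02519045448472
[[0.869, -0.286, 0.404, 120.955], [-0.495, -0.48, 0.724, -726.217], [-0.013, -0.829, -0.559, 631.661], [0.0, 0.0, 0.0, 1.0]]
top 499.9707684524147 499.9707684524147 244.58717756651222 178.98786570417644
[[-0.025, -0.992, 0.12, 348.426], [-1.0, 0.024, -0.012, -2.311], [0.009, -0.12, -0.993, 1622.666], [0.0, 0.0, 0.0, 1.0]]
{'time_s': 0.1, 'qpos': array([ 6.52589498e+01,  1.83494143e+01,  8.96969436e+01, -4.82725007e-04,
        7.20449686e+01, -1.14571940e+00]), 'qvel': array([-0.07528343, -0.04766363, -0.14274024,  0.00417922, -0.01424268,
        0.02282798]), 'effort': array([ 6.89815188e-04, -4.13335776e+01, -2.32510042e+01,  7.30287773e-02,
        4.21080273e-02, -3.94175402e-05]), 'ee_pos': array([229.97554731, 526.53203551, 213.2067144 ]), 'ee_rot': array([-1.79908683e+02, -1.36720893e-03,  1.56404817e+02]), 'force': array([-0.3254687 , -1.01458853, -0.35351818]), 'torque': array([-0.00801171,  0.02124498,  0.08250568]), 'gripper_force': 0.0, 'gripper_width': 91.48395755223551}
```

View pics/side0.png

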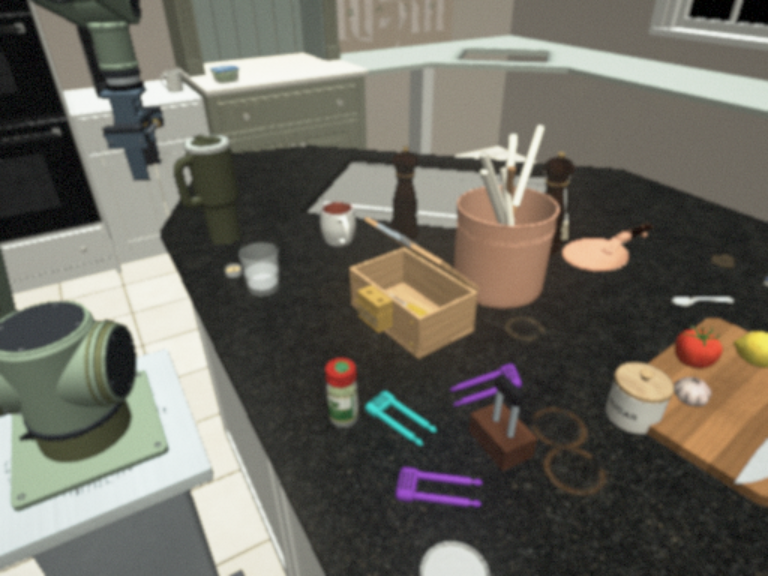

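View pics/top0.png

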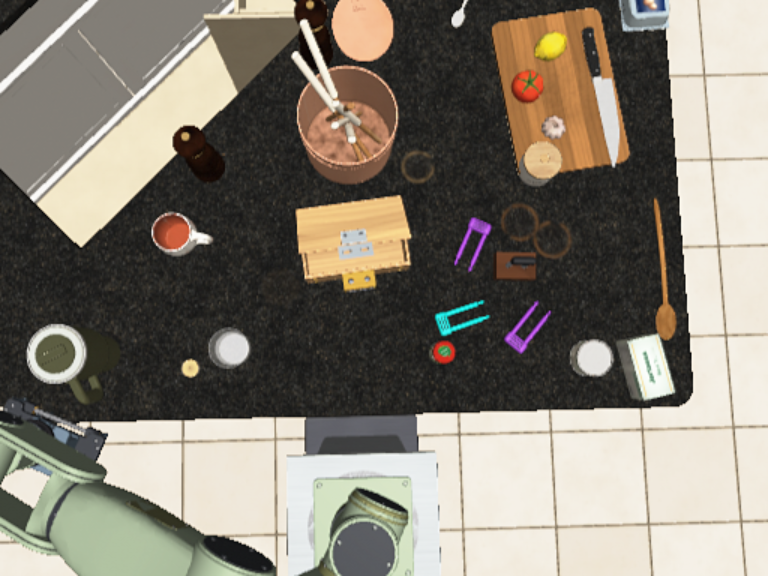

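The side view shows the box at (410,300), the brass lock at (375,307), and the shackle in its stand at (505,420). In the top view the lock is at (358,280), the hasp at (355,243) with the lid open, and the stand at (516,265). I'll zoom in on these.

Run:
```python
import cv2,numpy as np
t=cv2.imread("top0raw.png");s=cv2.imread("side0raw.png")
def c(im,x,y,w,h,k): return cv2.resize(im[y:y+h,x:x+w],None,fx=k,fy=k,interpolation=cv2.INTER_CUBIC)
a=c(t,190,125,90,75,4.44);b=c(t,320,155,50,37.5.__int__(),8)
d=c(s,225,160,100,75,4);e=c(s,300,240,70,75,4)
o=np.zeros((600,800,3),np.uint8)
for im,(x,y) in((a,(0,0)),(b,(400,0)),(d,(0,300)),(e,(400,300))):
    im=im[:600-y if y else 300,:400]; im=im[:300]; o[y:y+im.shape[0],x:x+im.shape[1]]=im
cv2.imwrite("pics/z0.png",o)
```

```text
(no output)
```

View pics/z0.png

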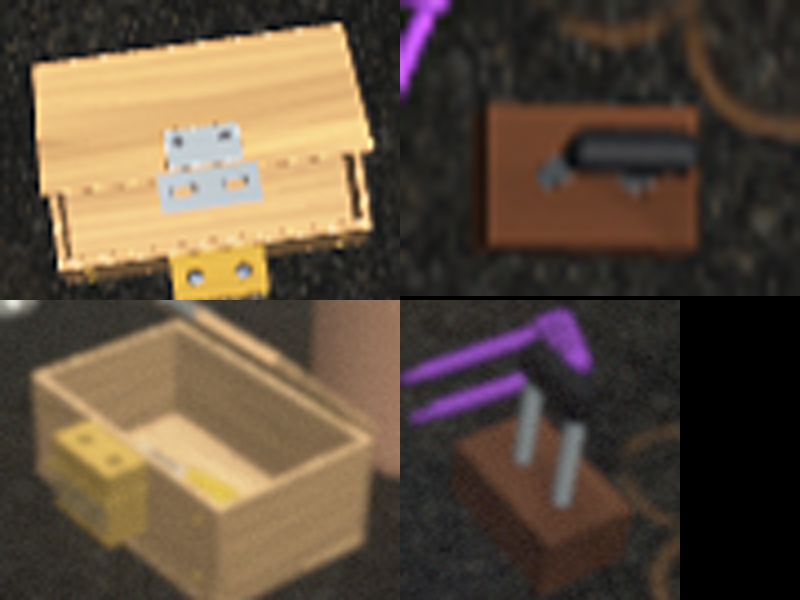

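The zoom shows the two bores at (195,278) and (244,270) in the top crop, the hasp holes, and the crown over the stand. Next I'll measure them using rays.

```bash
cat > h.py <<'E'
import numpy as np,cv2
P={"side":(353.40422,253.03864,199.02519,np.array([[0.869,-0.286,0.404,120.955],[-0.495,-0.48,0.724,-726.217],[-0.013,-0.829,-0.559,631.661]])),
"top":(499.97077,244.58718,178.98787,np.array([[-0.025,-0.992,0.12,348.426],[-1,0.024,-0.012,-2.311],[0.009,-0.12,-0.993,1622.666]]))}
import pickle,os
if os.path.exists("cal.pkl"): P=pickle.load(open("cal.pkl","rb"))
def ray(n,u,v):
    f,cx,cy,T=P[n]; return T[:3,3],T[:3,:3]@np.array([(u-cx)/f,(v-cy)/f,1])
def plane(n,u,v,z):
    o,d=ray(n,u,v); return o+d*(z-o[2])/d[2]
def tri(a,b):
    (o,d),(p,e)=ray("top",*a),ray("side",*b)
    s=np.linalg.lstsq(np.c_[d,-e],p-o,rcond=None)[0]
    q,r=o+s[0]*d,p+s[1]*e
    return (q+r)/2,np.linalg.norm(q-r)
def proj(n,p):
    f,cx,cy,T=P[n]; q=T[:3,:3].T@(np.asarray(p)-T[:3,3]); return q[:2]/q[2]*f+[cx,cy]
E
python3 - <<'E'
import pickle
from workcell import eyes
d={}
for n in("side","top"):
    f=eyes.grab_frame(n); d[n]=(f["fx"],f["cx"],f["cy"],f["pose"])
pickle.dump(d,open("cal.pkl","wb"))
from h import *
t=cv2.imread("top0raw.png");s=cv2.imread("side0raw.png")
# lock bores
A=lambda x,y:(190+(x+.5)/4.44-.5,125+(y+.5)/4.44-.5)
bl,br=plane("top",*A(195,278),88),plane("top",*A(244,270),88)
print("bores top",bl,br,np.linalg.norm(bl-br))
D=lambda x,y:(225+(x+.5)/4-.5,160+(y-300+.5)/4-.5)
l2,r2=plane("side",*D(84,440),88),plane("side",*D(112,460),88)
print("bores side",l2,r2,np.linalg.norm(l2-r2))
d=bl-br;print("yaw box",np.degrees(np.arctan2(-d[0],d[1])))
# box rim corners top
for c in((62,270),(372,230)): print("rim",plane("top",*A(*c),90))
# hasp holes
for c in((184,190),(236,182)):
    print("hasp ray z=150..210",[np.round(plane("top",*A(*c),z)) for z in(150,180,210)])
# stand
hsv=cv2.cvtColor(t,cv2.COLOR_BGR2HSV)
m=np.zeros(t.shape[:2],np.uint8);R=(slice(163,192),slice(327,362))
m[R]=((hsv[R][...,1]>110)&(hsv[R][...,2]>60)|(hsv[R][...,2]<35)*0).astype(np.uint8)*255
c=max(cv2.findContours(m,0,2)[0],key=cv2.contourArea);r=cv2.minAreaRect(cv2.convexHull(c));print(r)
print("stand corners",[np.round(plane("top",*p,40),1) for p in cv2.boxPoints(r)],"c",plane("top",*r[0],40))
# crown
B=lambda x,y:(320+(x-400+.5)/8-.5,155+(y+.5)/8-.5)
print("crown ends z124",plane("top",*B(568,150),124),plane("top",*B(697,152),124))
print("crown c",plane("top",*B(632,151),124))
E_=lambda x,y:(300+(x-400+.5)/4-.5,240+(y-300+.5)/4-.5)
print("tri crown",tri(B(632,151),E_(556,381)))
print("legs at stand side",plane("side",*E_(522,464),40),plane("side",*E_(563,504),40))
E
```

```text
bores top [508.64697487  13.83921329  88.        ] [513.40823936 -20.34173109  88.        ] 34.51096345351683
bores side [507.09440503   7.96016928  88.        ] [511.59284581 -23.86339535  88.        ] 32.13993210336499
yaw box 7.93003859467926
rim [516.26272816 105.9358252   90.        ]
rim [ 539.0281037  -110.12717947   90.        ]
hasp ray z=150..210 [array([562.,  19., 150.]), array([557.,  19., 180.]), array([553.,  18., 210.])]
hasp ray z=150..210 [array([566., -16., 150.]), array([562., -15., 180.]), array([557., -15., 210.])]
((343.5, 177.0), (18.0, 25.0), 90.0)
stand corners [array([ 567.9, -299. ,   40. ]), array([ 566. , -379.2,   40. ]), array([ 508.1, -376.2,   40. ]), array([ 510. , -296.4,   40. ])] c [ 537.94925019 -337.69495288   40.        ]
crown ends z124 [ 539.35113959 -311.53525423  124.        ] [ 537.40926724 -360.42438082  124.        ]
crown c [ 538.38488619 -335.78730513  124.        ]
tri crown (array([ 540.34333883, -339.22105962,  108.58259941]), np.float64(0.010326471380193806))
legs at stand side [ 535.26143303 -329.37647936   40.        ] [ 535.56107588 -362.83192124   40.        ]
```

>>> {"api": "send_rows", "payload": {"grip": [-1,-1,-1,-1,-1,-1,-1,-1], "xyz": [[0.02,-0.03,0.02],[0.04,-0.06,0.04],[0.062,-0.09,0.05],[0.084,-0.12,0.05],[0.106,-0.15,0.05],[0.128,-0.18,0.05],[0.15,-0.21,0.05],[0.172,-0.24,0.05]], "yaw": [-4,-9,-15,-21,-27,-33,-39,-44], "grip_force": 30}}

```text
time_s: 0.87
ee_pos: [402.7, 285.3, 264.0]
ee_rot: [180.0, -0.0, 112.1]
force: [0.9, -0.1, 0.2]
gripper_width: 41.0
gripper_force: 0.0
```

>>> {"api": "send_rows", "payload": {"grip": [-1,-1,-1,-1,-1,-1,-1,-1], "xyz": [[0.022,-0.03,0],[0.044,-0.062,0],[0.068,-0.096,0],[0.092,-0.13,0],[0.116,-0.166,0],[0.14,-0.2,0],[0.16,-0.235,0],[0.18,-0.26,0]], "yaw": [-4,-8,-12,-16,-16,-16,-16,-16]}}

```text
time_s: 1.53
ee_pos: [582.9, 23.7, 263.7]
ee_rot: [-180.0, 0.1, 96.3]
force: [0.5, 0.3, 0.7]
gripper_width: 0.5
gripper_force: 0.0
```

>>> {"api": "send_rows", "payload": {"grip": [-1,-1,-1,-1,-1,-1,-1,-1], "xyz": [[0.004,-0.006,-0.02],[0.008,-0.012,-0.04],[0.012,-0.018,-0.055],[0.012,-0.018,-0.065],[0.012,-0.018,-0.073],[0.012,-0.018,-0.08],[0.012,-0.018,-0.086],[0.012,-0.018,-0.086]], "yaw": [0,0,0,0,0,0,0,0]}}

```text
time_s: 2.2
ee_pos: [593.9, 9.5, 177.4]
ee_rot: [-180.0, -0.0, 96.4]
force: [0.3, 0.2, -0.3]
gripper_width: 0.5
gripper_force: 0.0
```

Run:
```python
from workcell import env, eyes
import cv2,numpy as np
o=[]
for n,(x,y,w,h) in(("side",(190,80,200,150)),("top",(180,100,200,150))):
    f=eyes.grab_frame(n)["frame"][:,:,::-1]; o.append(cv2.resize(f[y:y+h,x:x+w],(400,300),interpolation=2)); 
cv2.imwrite("pics/lid1.png",np.hstack(o))
```

```text
(no output)
```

View pics/lid1.png

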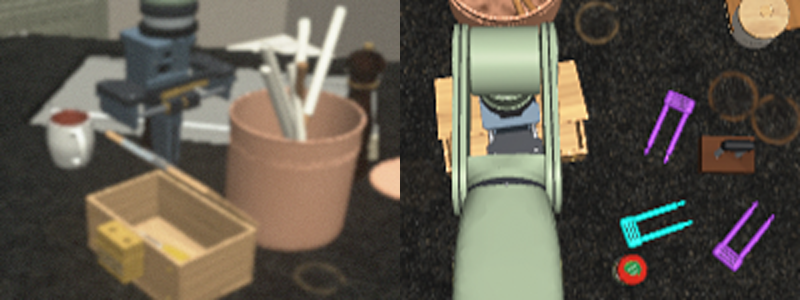

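The finger tips are just above the lid, which the side camera sees edge-on. I'll push the lid down along its arc.

>>> {"api": "send_rows", "payload": {"grip": [-1,-1,-1,-1,-1,-1,-1,-1], "xyz": [[0.0,0,-0.004],[-0.003,0,-0.007],[-0.006,0,-0.011],[-0.01,-0.001,-0.015],[-0.014,-0.001,-0.019],[-0.017,-0.002,-0.024],[-0.02,-0.002,-0.029],[-0.024,-0.002,-0.034]], "yaw": [0,0,0,0,0,0,0,0]}}

```text
time_s: 2.97
ee_pos: [569.9, 6.8, 143.4]
ee_rot: [180.0, 0.0, 96.4]
force: [1.3, -1.0, 1.2]
gripper_width: 0.9
gripper_force: 0.7
```

>>> {"api": "send_rows", "payload": {"grip": [-1,-1,-1,-1,-1,-1,-1,-1], "xyz": [[-0.002,0,-0.005],[-0.004,0,-0.01],[-0.006,0,-0.015],[-0.008,0,-0.02],[-0.01,-0.001,-0.025],[-0.011,-0.001,-0.03],[-0.012,-0.001,-0.034],[-0.012,-0.001,-0.034]], "yaw": [0,0,0,0,0,0,0,0]}}

```text
time_s: 3.63
ee_pos: [557.2, 6.0, 108.8]
ee_rot: [-179.9, -0.0, 96.4]
force: [0.4, -0.8, -1.3]
gripper_width: 0.4
gripper_force: 0.0
```

>>> {"api": "send_rows", "payload": {"grip": [-1,-1,-1,-1,-1], "xyz": [[0,0,-0.003],[0,0,-0.006],[0,0,-0.008],[0,0,-0.01],[0,0,-0.01]], "yaw": [0,0,0,0,0]}}

```text
time_s: 4.05
ee_pos: [558.1, 6.0, 100.3]
ee_rot: [180.0, -0.0, 96.4]
force: [-2.5, -1.1, 3.7]
gripper_width: 0.4
gripper_force: 2.0
```

Run:
```python
from workcell import env, eyes
import cv2,numpy as np
o=[]
for n,(x,y,w,h) in(("side",(190,80,200,150)),("top",(180,100,200,150))):
    f=eyes.grab_frame(n)["frame"][:,:,::-1]; o.append(cv2.resize(f[y:y+h,x:x+w],(400,300),interpolation=2)); 
cv2.imwrite("pics/lid2.png",np.hstack(o))
print(env.state()["force"])
```

```text
[-1.96523605  0.31528024  3.49310772]
```

View pics/lid2.png

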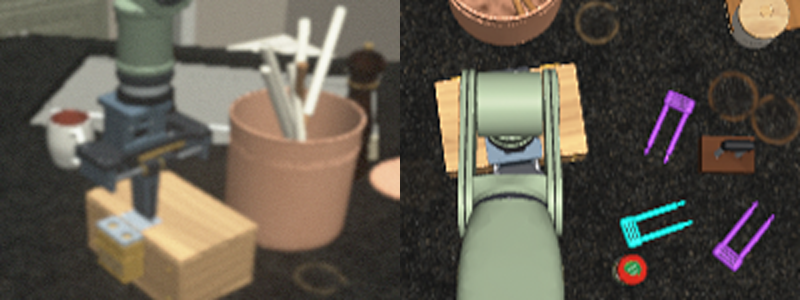

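The lid is nearly flush. I'll press a little further to reach the stop.

>>> {"api": "send_rows", "payload": {"grip": [-1,-1,-1,-1], "xyz": [[0,0,-0.001],[0,0,-0.002],[0,0,-0.003],[0,0,-0.003]], "yaw": [0,0,0,0]}}

```text
time_s: 4.48
ee_pos: [558.1, 6.0, 100.1]
ee_rot: [179.9, 0.0, 96.4]
force: [-6.9, 0.4, 19.8]
gripper_width: 0.5
gripper_force: 10.6
```

>>> {"api": "send_rows", "payload": {"grip": [-1,-1,-1,-0.5,0,0,0,0], "xyz": [[0,0,0.02],[0,0,0.05],[0,0,0.08],[0,-0.02,0.1],[-0.004,-0.05,0.105],[-0.008,-0.085,0.105],[-0.012,-0.12,0.105],[-0.016,-0.155,0.105]], "yaw": [0,0,0,0,-2,-4,-6,-8]}}

```text
time_s: 5.15
ee_pos: [542.2, -150.4, 202.0]
ee_rot: [179.9, 0.0, 88.3]
force: [0.2, 0.4, 0.2]
gripper_width: 30.6
gripper_force: 0.0
```

>>> {"api": "send_rows", "payload": {"grip": [0,0,0,0,0,0,0,0], "xyz": [[-0.002,-0.035,0],[-0.003,-0.07,0],[-0.004,-0.105,0],[-0.004,-0.14,0],[-0.004,-0.165,0],[-0.004,-0.182,0],[-0.004,-0.187,0],[-0.004,-0.187,0]], "yaw": [0,0,0,0,0,0,0,0]}}

```text
time_s: 5.82
ee_pos: [538.1, -336.6, 201.4]
ee_rot: [-180.0, -0.0, 88.3]
force: [0.1, 1.0, -0.5]
gripper_width: 45.7
gripper_force: 0.0
```

Run:
```python
from workcell import env, eyes
import cv2,numpy as np
o=[]
for n,(x,y,w,h) in(("side",(225,170,100,75)),("side",(270,170,120,150)),("top",(190,120,100,75)),("top",(310,140,100,75))):
    f=eyes.grab_frame(n)["frame"][:,:,::-1]; cv2.imwrite(n+"1raw.png",f); o.append(cv2.resize(f[y:y+h,x:x+w],(400,300),interpolation=2)); 
cv2.imwrite("pics/app.png",np.vstack([np.hstack(o[:2]),np.hstack(o[2:])]))
print(env.state()["ee_pos"],env.state()["ee_rot"])
```

```text
[ 538.40072308 -334.40214772  202.11377457] [ 1.79996727e+02 -3.51301286e-02  8.85008950e+01]
```

View pics/app.png

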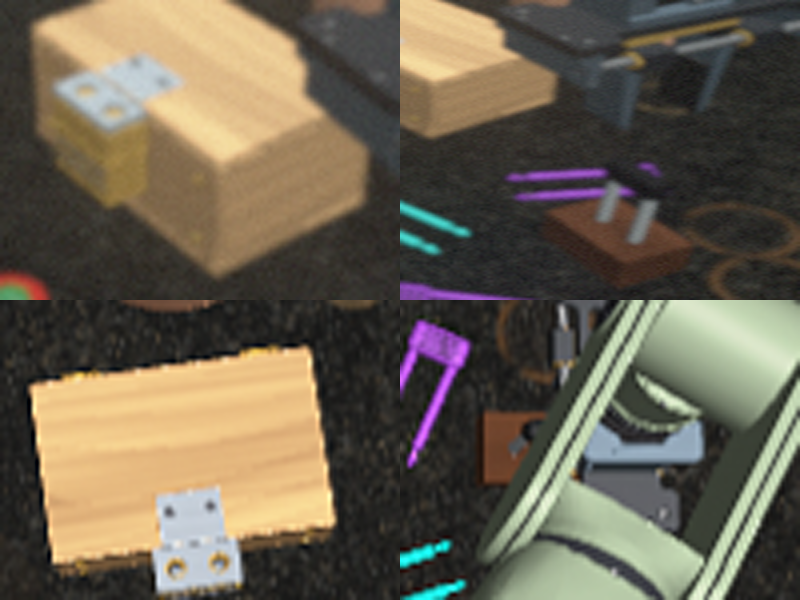

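Run:
```python
from h import *
A=lambda x,y:(190+(x+.5)/4-.5,120+(y+.5)/4-.5)
l,r=plane("top",*A(177,268),96),plane("top",*A(219,262),96)
print("top holes",l,r,(l+r)/2,np.linalg.norm(l-r))
D=lambda x,y:(225+(x+.5)/4-.5,170+(y+.5)/4-.5)
l2,r2=plane("side",*D(88,90),96),plane("side",*D(115,111),96)
print("side holes",l2,r2,(l2+r2)/2)
print("tri",tri(A(177,268),D(88,90)),tri(A(219,262),D(115,111)))
for q in((36,383),(310,347),(331,524),(53,563)): print("lid c",plane("top",*A(q[0],q[1]-300),98))
p=proj("side",[538.4,-334.4,202]);print("TCP in crop2",(p-[270,170])*[10/3,2]+[400,0])
for s in(-23,23):
    p=proj("side",[538.4+s,-334.4,202]);print("tip",(p-[270,170])*[10/3,2]+[400,0])
p=proj("side",[538.4,-336,111]);print("crown exp",(p-[270,170])*[10/3,2]+[400,0])
for y in(-319,-353):
    p=proj("side",[538.4,y,40]);print("leg exp",(p-[270,170])*[10/3,2]+[400,0])
```

```text
top holes [509.63778001  12.65928773  96.        ] [513.48405933 -19.67976283  96.        ] [511.56091967  -3.51023755  96.        ] 32.56697799809002
side holes [509.9269243    6.89790033  96.        ] [513.02411295 -25.71648051  96.        ] [511.47551863  -9.40929009  96.        ]
tri (array([511.22428357,  12.14822917,  92.44239499]), np.float64(2.645239717888779)) (array([514.89572078, -20.1843677 ,  92.00996939]), np.float64(2.153681354353129))
lid c [656.10932349 118.52683034  98.        ]
lid c [679.56205486 -94.60560828  98.        ]
lid c [ 540.55522406 -106.50065409   98.        ]
lid c [515.58813897 107.51650553  98.        ]
TCP in crop2 [640.08408131 107.60700033]
tip [609.66981877 115.09498354]
tip [669.69280474 100.31734064]
crown exp [623.40478028 176.86701997]
leg exp [593.99964481 214.21178742]
leg exp [627.78038393 234.20005796]
```

>>> {"api": "send_rows", "payload": {"grip": [0.1,0.1,0.1,0.1,0.1,0.1,0.1,0.1], "xyz": [[0,0,-0.02],[0,0,-0.045],[0,0,-0.065],[0,0,-0.08],[0,0,-0.09],[0,0,-0.1],[0,0,-0.107],[0,0,-0.107]], "yaw": [0,0,0,0,0,0,0,0]}}

```text
time_s: 6.68
ee_pos: [537.8, -335.3, 93.9]
ee_rot: [-179.9, -0.1, 88.4]
force: [-0.3, 0.3, -0.5]
gripper_width: 50.0
gripper_force: 0.0
```

>>> {"api": "send_rows", "payload": {"grip": [-0.4,-0.6,-0.7,-0.8,-0.9,-1,-1,-1], "xyz": [[0,0,0],[0,0,0],[0,0,0],[0,0,0],[0,0,0],[0,0,0],[0,0,0],[0,0,0]], "yaw": [0,0,0,0,0,0,0,0], "grip_force": 25}}

```text
time_s: 7.35
ee_pos: [538.7, -336.3, 95.4]
ee_rot: [179.9, 0.0, 88.4]
force: [1.3, -0.3, 1.3]
gripper_width: 15.9
gripper_force: 25.0
```

>>> {"api": "send_rows", "payload": {"grip": [-1,-1,-1,-1,-1,-1,-1,-1], "xyz": [[0,0,0.005],[0,0,0.015],[0,0,0.03],[0,0,0.05],[0,0,0.075],[0,0,0.1],[0,0,0.115],[0,0,0.12]], "yaw": [0,0,0,0,0,0,0,0], "grip_force": 40}}

```text
time_s: 8.02
ee_pos: [538.4, -336.6, 218.8]
ee_rot: [179.8, 0.2, 88.4]
force: [0.7, -0.5, -1.9]
gripper_width: 16.0
gripper_force: 40.0
```

>>> {"api": "send_rows", "payload": {"grip": [-1,-1,-1,-1,-1,-1,-1,-1], "xyz": [[-0.001,0.012,0],[-0.003,0.03,0],[-0.006,0.055,0],[-0.008,0.085,0],[-0.01,0.115,0],[-0.012,0.145,0],[-0.014,0.175,0],[-0.016,0.205,0]], "yaw": [0,1,2,3,4,5,6,7]}}

```text
time_s: 8.68
ee_pos: [519.9, -128.6, 213.3]
ee_rot: [-179.7, -0.1, 95.5]
force: [0.2, 0.0, -1.3]
gripper_width: 16.0
gripper_force: 40.0
```

>>> {"api": "send_rows", "payload": {"grip": [-1,-1,-1,-1,-1,-1,-1,-1], "xyz": [[-0.003,0.028,0],[-0.005,0.055,0],[-0.007,0.08,0],[-0.009,0.1,0],[-0.01,0.115,0],[-0.011,0.124,0],[-0.011,0.127,0],[-0.011,0.127,0]], "yaw": [1,1,1,1,1,1,1,1]}}

```text
time_s: 9.35
ee_pos: [510.3, -3.5, 214.2]
ee_rot: [-179.9, -0.0, 96.5]
force: [-0.9, -0.6, -1.1]
gripper_width: 15.6
gripper_force: 40.0
```

Run:
```python
from workcell import env, eyes
import cv2,numpy as np
o=[]
for n,(x,y,w,h) in(("side",(215,130,100,75)),("top",(190,130,100,75))):
    f=eyes.grab_frame(n)["frame"][:,:,::-1]; cv2.imwrite(n+"2raw.png",f); o.append(cv2.resize(f[y:y+h,x:x+w],(400,300) if n=="top" else (800,600),interpolation=2)); 
cv2.imwrite("pics/hov.png",o[0])
print(env.state()["ee_pos"],env.state()["ee_rot"],env.state()["gripper_width"])
```

```text
[510.85841774  -4.58463381 214.57155185] [-1.79947562e+02  2.36863580e-02  9.63928163e+01] 16.043621171498284
```

View pics/hov.png

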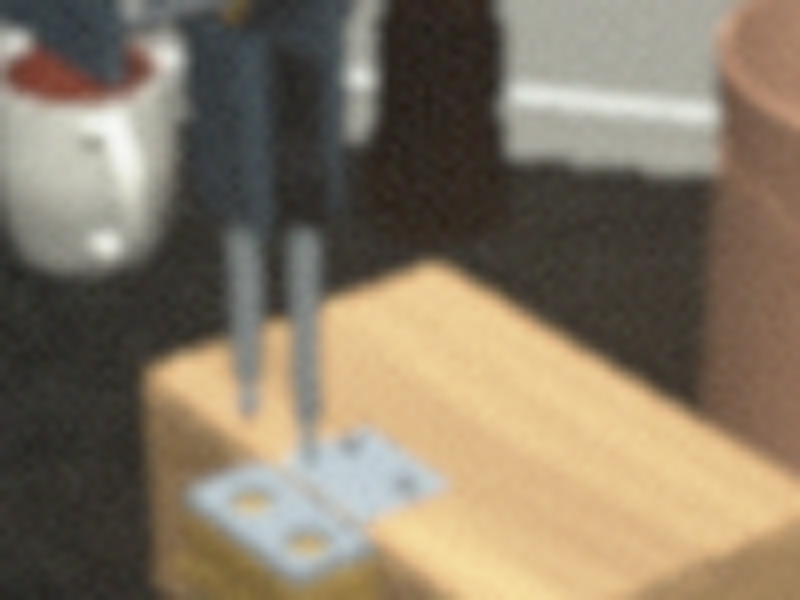

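The legs hang just above the hasp, with their tips at (250,412) and (310,462). The holes are at (251,499) and (311,541).

Run:
```python
from h import *
D=lambda x,y:(215+(x+.5)/8-.5,130+(y+.5)/8-.5)
zt=214.6-85
for t,h in(((250,412),(251,499)),((310,462),(311,541))):
    T=plane("side",*D(*t),zt);H=plane("side",*D(*h),96);print(T,H,H-T)
# refine holes by brass mask
s=cv2.imread("side2raw.png");hsv=cv2.cvtColor(s,cv2.COLOR_BGR2HSV)
print(hsv[190:200,242:260,1])
```

```text
[510.64165189  11.19702899 129.6       ] [508.74121657   8.73160071  96.        ] [ -1.90043531  -2.46542828 -33.6       ]
[512.31456549 -27.48987242 129.6       ] [513.62854239 -25.00239159  96.        ] [  1.3139769    2.48748083 -33.6       ]
[[ 13  18  16  15  16  17  18  18   9   4   5   7   8  16  18  20  24  19]
 [ 20  17  10  14  22  13   8  14  19  11   3   5   8   6  12  19  18  19]
 [ 20   7  28  59  72  59  26   9  17  18  18  11   6   4   8  10  13  20]
 [ 18  11  24  50  59  46  20   8  18  23  22  21  13   4   8   7   5  13]
 [ 12  12   8  10  15  11   9  16  23  24  22  23  21  14   7   7   7   6]
 [ 14  14  19  18  18  18  21  22  20  21  20  19  21  19  14   8   4   7]
 [ 61  19  11  18  23  24  23  23  16   9   6  10   9  14  16  17  15   8]
 [101  70  25   6  18  23  20  17   8  23  54  71  57  29   6  20  20  11]
 [127 112  81  46  12  11  23  20   8  30  59  76  67  34   5  17  17  18]
 [141 133 123  98  59  21   9  17  12   9  20  31  29  14   7  10  12  15]]
```

Mean offset is about 0, so I'll lower to just above the holes and check.

>>> {"api": "send_rows", "payload": {"grip": [-1,-1,-1,-1,-1], "xyz": [[0,0,-0.01],[0,0,-0.02],[0,0,-0.025],[0,0,-0.029],[0,0,-0.029]], "yaw": [0,0,0,0,0]}}

```text
time_s: 9.87
ee_pos: [510.4, -4.3, 184.5]
ee_rot: [-179.8, -0.0, 96.4]
force: [0.0, -0.5, -2.3]
gripper_width: 16.2
gripper_force: 40.0
```

Run:
```python
from workcell import env, eyes
import cv2,numpy as np
f=np.mean([eyes.grab_frame("side")["frame"][:,:,::-1] for _ in range(3)],0).astype(np.uint8)
cv2.imwrite("pics/hov2.png",cv2.resize(f[165:205,225:275],(800,640),interpolation=2)[:600])
print(env.state()["ee_pos"],env.state()["ee_rot"],env.state()["force"])
```

```text
[511.37982157  -4.14006739 186.09361912] [1.79974641e+02 2.96387111e-03 9.63981704e+01] [-0.3290776   0.35579568 -1.62885593]
```

View pics/hov2.png

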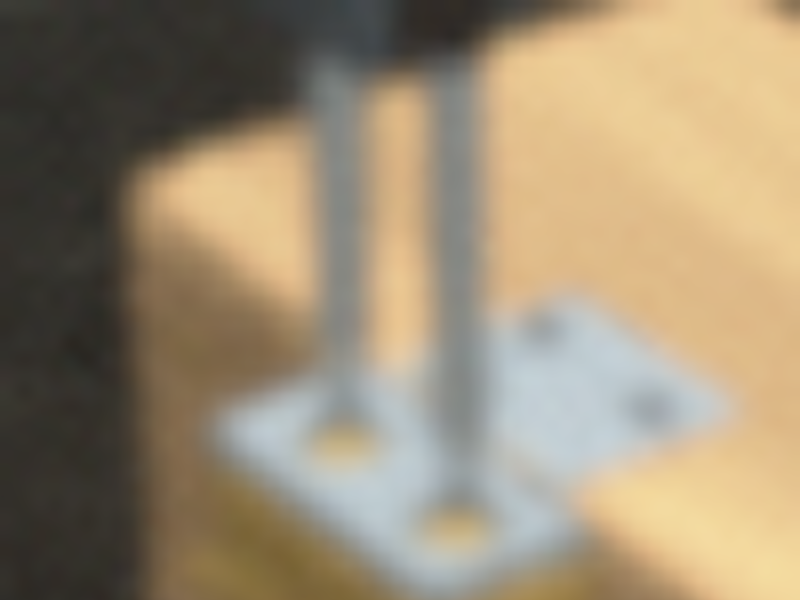

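Both leg tips are right over their holes, at (343,420) and (458,500). I'll lower slowly.

>>> {"api": "send_rows", "payload": {"grip": [-1,-1,-1,-1,-1,-1], "xyz": [[0,0,-0.002],[0,0,-0.004],[0,0,-0.006],[0,0,-0.008],[0,0,-0.01],[0,0,-0.01]], "yaw": [0,0,0,0,0,0]}}

```text
time_s: 10.52
ee_pos: [510.9, -4.0, 175.5]
ee_rot: [-180.0, -0.0, 96.4]
force: [-0.2, 0.3, -1.9]
gripper_width: 16.0
gripper_force: 40.0
```

>>> {"api": "send_rows", "payload": {"grip": [-1,-1,-1,-1,-1,-1], "xyz": [[0,0,-0.002],[0,0,-0.004],[0,0,-0.006],[0,0,-0.008],[0,0,-0.008],[0,0,-0.008]], "yaw": [0,0,0,0,0,0]}}

```text
time_s: 11.02
ee_pos: [511.2, -3.5, 167.9]
ee_rot: [180.0, -0.1, 96.4]
force: [0.7, 2.7, -0.3]
gripper_width: 16.0
gripper_force: 40.0
```

>>> {"api": "send_rows", "payload": {"grip": [-1,-1,-1,-1,-1], "xyz": [[0,0,-0.002],[0,0,-0.004],[0,0,-0.006],[0,0,-0.008],[0,0,-0.008]], "yaw": [0,0,0,0,0]}}

```text
time_s: 11.43
ee_pos: [511.4, -2.9, 159.6]
ee_rot: [179.9, -0.1, 96.4]
force: [1.4, 4.1, -2.5]
gripper_width: 16.0
gripper_force: 40.0
```

>>> {"api": "send_rows", "payload": {"grip": [-1,-1,-1,-1,-1], "xyz": [[0,0,-0.002],[0,0,-0.004],[0,0,-0.006],[0,0,-0.008],[0,0,-0.008]], "yaw": [0,0,0,0,0]}}

```text
time_s: 11.85
ee_pos: [511.5, -2.4, 151.8]
ee_rot: [179.9, -0.2, 96.4]
force: [1.0, 6.4, -1.5]
gripper_width: 15.9
gripper_force: 40.0
```

>>> {"api": "send_rows", "payload": {"grip": [-1,-1,-1], "xyz": [[0.0003,0.001,0],[0.0005,0.002,0],[0.0005,0.002,0]], "yaw": [0,0,0]}}

```text
time_s: 12.1
ee_pos: [511.5, -2.0, 151.7]
ee_rot: [-180.0, 0.0, 96.4]
force: [-0.5, 3.4, -1.4]
gripper_width: 15.9
gripper_force: 40.0
```

>>> {"api": "send_rows", "payload": {"grip": [-1,-1,-1,-1], "xyz": [[0,0,-0.0015],[0,0,-0.003],[0,0,-0.0045],[0,0,-0.0045]], "yaw": [0,0,0,0]}}

```text
time_s: 12.43
ee_pos: [511.7, -2.0, 147.6]
ee_rot: [180.0, -0.0, 96.4]
force: [-0.6, 3.1, 0.9]
gripper_width: 16.0
gripper_force: 40.0
```

>>> {"api": "send_rows", "payload": {"grip": [-1,-1,-1,-1], "xyz": [[0,0.001,-0.001],[0,0.001,-0.002],[0,0.001,-0.003],[0,0.001,-0.003]], "yaw": [0,0,0,0]}}

```text
time_s: 12.77
ee_pos: [511.7, -1.6, 144.4]
ee_rot: [180.0, 0.1, 96.4]
force: [-0.5, -0.0, 2.6]
gripper_width: 16.0
gripper_force: 40.0
```

>>> {"api": "send_rows", "payload": {"grip": [-1,-1,-1], "xyz": [[0,0,-0.001],[0,0,-0.002],[0,0,-0.002]], "yaw": [0,0,0]}}

```text
time_s: 13.02
ee_pos: [511.8, -1.5, 142.3]
ee_rot: [180.0, 0.0, 96.4]
force: [-0.3, -1.0, 3.3]
gripper_width: 15.9
gripper_force: 40.0
```

>>> {"api": "send_rows", "payload": {"grip": [-1,-1,-1], "xyz": [[0,0,-0.001],[0,0,-0.002],[0,0,-0.002]], "yaw": [0,0,0]}}

```text
time_s: 13.27
ee_pos: [511.9, -1.2, 140.4]
ee_rot: [180.0, 0.0, 96.4]
force: [-0.4, -1.1, 2.0]
gripper_width: 15.7
gripper_force: 40.0
```

>>> {"api": "send_rows", "payload": {"grip": [-1,-1,-1], "xyz": [[0,0,-0.001],[0,0,-0.002],[0,0,-0.002]], "yaw": [0,0,0]}}

```text
time_s: 13.52
ee_pos: [511.8, -1.1, 138.4]
ee_rot: [180.0, 0.0, 96.4]
force: [0.4, -0.2, 3.7]
gripper_width: 15.9
gripper_force: 40.0
```

>>> {"api": "send_rows", "payload": {"grip": [-1,-1,-1], "xyz": [[0,0,-0.001],[0,0,-0.002],[0,0,-0.002]], "yaw": [0,0,0]}}

```text
time_s: 13.77
ee_pos: [511.8, -1.0, 136.3]
ee_rot: [180.0, -0.0, 96.4]
force: [0.1, -0.9, 2.6]
gripper_width: 15.8
gripper_force: 40.0
```

>>> {"api": "send_rows", "payload": {"grip": [-1,-1,-1], "xyz": [[0,0,-0.001],[0,0,-0.002],[0,0,-0.002]], "yaw": [0,0,0]}}

```text
time_s: 14.02
ee_pos: [511.7, -1.0, 134.3]
ee_rot: [180.0, -0.0, 96.4]
force: [1.0, -0.7, 2.9]
gripper_width: 15.7
gripper_force: 40.0
```

>>> {"api": "send_rows", "payload": {"grip": [-1,-1,-1], "xyz": [[0,0,-0.001],[0,0,-0.002],[0,0,-0.002]], "yaw": [0,0,0]}}

```text
time_s: 14.27
ee_pos: [511.7, -1.0, 132.4]
ee_rot: [180.0, -0.0, 96.4]
force: [0.9, -1.1, 3.4]
gripper_width: 15.6
gripper_force: 40.0
```

>>> {"api": "send_rows", "payload": {"grip": [-1,-1,-1], "xyz": [[0,0,-0.001],[0,0,-0.0015],[0,0,-0.0015]], "yaw": [0,0,0]}}

```text
time_s: 14.52
ee_pos: [511.7, -0.9, 130.9]
ee_rot: [180.0, -0.0, 96.4]
force: [0.3, -1.5, 3.9]
gripper_width: 15.4
gripper_force: 40.0
```

>>> {"api": "send_rows", "payload": {"grip": [-1,-1,-1], "xyz": [[0,0,-0.001],[0,0,-0.0015],[0,0,-0.0015]], "yaw": [0,0,0]}}

```text
time_s: 14.77
ee_pos: [511.7, -0.9, 129.8]
ee_rot: [180.0, -0.0, 96.4]
force: [0.5, -0.8, 7.0]
gripper_width: 15.5
gripper_force: 40.0
```

Force is rising, so the pawls are near.

>>> {"api": "send_rows", "payload": {"grip": [-1,-1,-1], "xyz": [[0,0,-0.0005],[0,0,-0.001],[0,0,-0.001]], "yaw": [0,0,0]}}

```text
time_s: 15.02
ee_pos: [511.8, -0.9, 129.1]
ee_rot: [180.0, -0.0, 96.4]
force: [0.5, 0.4, 7.8]
gripper_width: 15.4
gripper_force: 40.0
```

>>> {"api": "send_rows", "payload": {"grip": [-1,-1,-1], "xyz": [[0,0,-0.0005],[0,0,-0.001],[0,0,-0.001]], "yaw": [0,0,0]}}

```text
time_s: 15.27
ee_pos: [511.8, -0.9, 128.2]
ee_rot: [180.0, -0.0, 96.4]
force: [-1.7, 1.3, 7.9]
gripper_width: 15.9
gripper_force: 40.0
```

>>> {"api": "send_rows", "payload": {"grip": [-1,-1,-1], "xyz": [[0,0,-0.0005],[0,0,-0.001],[0,0,-0.001]], "yaw": [0,0,0]}}

```text
time_s: 15.52
ee_pos: [511.8, -0.9, 127.4]
ee_rot: [179.9, -0.0, 96.4]
force: [-0.6, 0.6, 8.8]
gripper_width: 15.8
gripper_force: 40.0
```

>>> {"api": "send_rows", "payload": {"grip": [-1,-1], "xyz": [[0,0,-0.0005],[0,0,-0.0005]], "yaw": [0,0]}}

```text
time_s: 15.68
ee_pos: [511.8, -0.9, 126.5]
ee_rot: [180.0, -0.0, 96.4]
force: [0.2, 0.4, 5.2]
gripper_width: 16.4
gripper_force: 40.0
```

>>> {"api": "send_rows", "payload": {"grip": [-1,-1], "xyz": [[0,0,-0.0005],[0,0,-0.0005]], "yaw": [0,0]}}

```text
time_s: 15.85
ee_pos: [511.7, -0.9, 125.7]
ee_rot: [180.0, -0.0, 96.4]
force: [0.4, -0.4, 4.6]
gripper_width: 16.0
gripper_force: 40.0
```

>>> {"api": "send_rows", "payload": {"grip": [-1,-1], "xyz": [[0,0,-0.0005],[0,0,-0.0005]], "yaw": [0,0]}}

```text
time_s: 16.02
ee_pos: [511.7, -0.9, 125.1]
ee_rot: [180.0, -0.0, 96.4]
force: [0.1, -0.1, 3.7]
gripper_width: 15.6
gripper_force: 40.0
```

Force has dropped, which looks like the click. I'll ease up gently to check that it holds.

>>> {"api": "send_rows", "payload": {"grip": [-1,-1,-1], "xyz": [[0,0,0.001],[0,0,0.002],[0,0,0.002]], "yaw": [0,0,0]}}

```text
time_s: 16.27
ee_pos: [511.7, -0.9, 127.1]
ee_rot: [180.0, -0.0, 96.4]
force: [1.0, 1.0, 5.6]
gripper_width: 16.3
gripper_force: 40.0
```

>>> {"api": "send_rows", "payload": {"grip": [-1,-1,-1], "xyz": [[0,0,0.0005],[0,0,0.001],[0,0,0.001]], "yaw": [0,0,0]}}

```text
time_s: 16.52
ee_pos: [511.8, -0.9, 128.5]
ee_rot: [180.0, -0.0, 96.4]
force: [-0.2, 1.1, 6.6]
gripper_width: 15.5
gripper_force: 40.0
```

It's not held: the spring still pushes at 128.5. That was a bump, not the click, so I'll press deeper.

>>> {"api": "send_rows", "payload": {"grip": [-1,-1,-1,-1], "xyz": [[0,0,-0.001],[0,0,-0.002],[0,0,-0.0035],[0,0,-0.0035]], "yaw": [0,0,0,0]}}

```text
time_s: 16.85
ee_pos: [511.7, -1.0, 124.6]
ee_rot: [180.0, -0.0, 96.4]
force: [0.8, 0.0, 3.8]
gripper_width: 15.8
gripper_force: 40.0
```

>>> {"api": "send_rows", "payload": {"grip": [-1,-1,-1], "xyz": [[0,0,-0.0005],[0,0,-0.001],[0,0,-0.001]], "yaw": [0,0,0]}}

```text
time_s: 17.1
ee_pos: [511.7, -1.0, 123.4]
ee_rot: [180.0, -0.0, 96.4]
force: [0.1, 0.7, 3.3]
gripper_width: 15.8
gripper_force: 40.0
```

>>> {"api": "send_rows", "payload": {"grip": [-1,-1,-1], "xyz": [[0,0,-0.0005],[0,0,-0.001],[0,0,-0.001]], "yaw": [0,0,0]}}

```text
time_s: 17.35
ee_pos: [511.7, -1.0, 122.5]
ee_rot: [180.0, -0.0, 96.4]
force: [0.5, 1.0, 3.9]
gripper_width: 15.5
gripper_force: 40.0
```

>>> {"api": "send_rows", "payload": {"grip": [-1,-1,-1], "xyz": [[0,0,-0.0005],[0,0,-0.001],[0,0,-0.001]], "yaw": [0,0,0]}}

```text
time_s: 17.6
ee_pos: [511.8, -1.0, 122.0]
ee_rot: [180.0, -0.0, 96.4]
force: [-0.5, 1.9, 8.4]
gripper_width: 15.4
gripper_force: 40.0
```

>>> {"api": "send_rows", "payload": {"grip": [-1,-1,-1], "xyz": [[0,0,-0.0005],[0,0,-0.001],[0,0,-0.001]], "yaw": [0,0,0]}}

```text
time_s: 17.85
ee_pos: [511.9, -1.0, 121.7]
ee_rot: [179.9, 0.0, 96.4]
force: [-1.6, 0.7, 11.7]
gripper_width: 15.2
gripper_force: 40.0
```

That stiffens sharply, which could be the bottom. I'll test by easing up.

>>> {"api": "send_rows", "payload": {"grip": [-1,-1,-1], "xyz": [[0,0,0.001],[0,0,0.0025],[0,0,0.0025]], "yaw": [0,0,0]}}

```text
time_s: 18.1
ee_pos: [511.7, -1.0, 123.2]
ee_rot: [180.0, -0.0, 96.4]
force: [0.9, 0.3, 4.6]
gripper_width: 15.7
gripper_force: 40.0
```

>>> {"api": "send_rows", "payload": {"grip": [-1,-1,-1], "xyz": [[0,0,0.0005],[0,0,0.001],[0,0,0.001]], "yaw": [0,0,0]}}

```text
time_s: 18.35
ee_pos: [511.6, -1.0, 123.5]
ee_rot: [-180.0, -0.0, 96.4]
force: [2.0, -0.0, 0.5]
gripper_width: 16.0
gripper_force: 40.0
```

Force is now falling as it lifts, so something is holding. I'll pull a bit more.

>>> {"api": "send_rows", "payload": {"grip": [-1,-1,-1], "xyz": [[0,0,0.0005],[0,0,0.0015],[0,0,0.0015]], "yaw": [0,0,0]}}

```text
time_s: 18.6
ee_pos: [511.4, -1.0, 123.9]
ee_rot: [-179.9, -0.0, 96.4]
force: [3.8, 0.3, -11.7]
gripper_width: 16.1
gripper_force: 40.0
```

It holds against about 10 N of pull, so it's locked. I'll relax, let go and retreat.

>>> {"api": "send_rows", "payload": {"grip": [-1,-1,-0.7,-0.4,-0.2,0,0,0], "xyz": [[0,0,-0.001],[0,0,-0.0015],[0,0,-0.0015],[0,0,-0.0015],[0,0,-0.0015],[0,0,-0.0015],[0,0,-0.0015],[0,0,-0.0015]], "yaw": [0,0,0,0,0,0,0,0]}}

```text
time_s: 19.27
ee_pos: [511.5, -1.1, 124.3]
ee_rot: [180.0, 0.0, 96.4]
force: [0.9, 0.1, 0.8]
gripper_width: 44.9
gripper_force: 0.0
```

>>> {"api": "send_rows", "payload": {"grip": [0,0,0,0,0,0,0,0], "xyz": [[0,0,0.01],[0,0,0.03],[0,0,0.055],[0,0,0.085],[0,0.02,0.115],[-0.02,0.05,0.13],[-0.04,0.08,0.13],[-0.04,0.08,0.13]], "yaw": [0,0,0,0,0,0,0,0]}}

```text
time_s: 19.93
ee_pos: [469.1, 82.6, 256.3]
ee_rot: [179.9, -0.2, 96.6]
force: [-0.9, 0.1, -1.1]
gripper_width: 45.2
gripper_force: 0.0
```

Run:
```python
from workcell import env, eyes
import cv2,numpy as np
o=[]
for n in("side","top"):
    f=eyes.grab_frame(n)["frame"][:,:,::-1]; o.append(cv2.resize(f[130:220,205:305] if n=="side" else f[100:265,90:390],(400,360),interpolation=2))
cv2.imwrite("pics/end.png",np.hstack(o))
```

```text
(no output)
```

View pics/end.png

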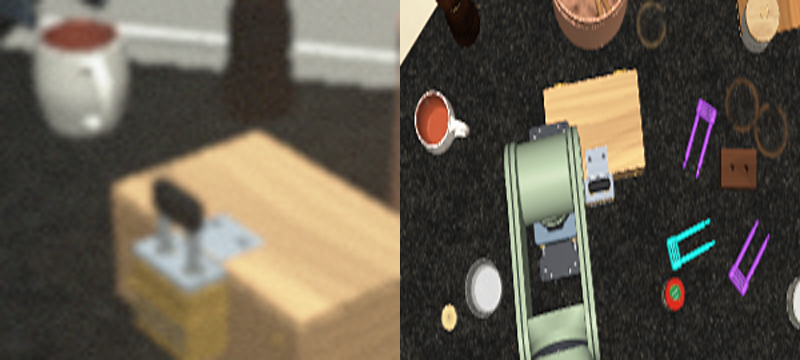

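The shackle stays down in the lock at (180,215), with the lid shut, the stand empty and the bystanders untouched.

```bash
python3 -c "
from workcell import env
print(env.job_done())"
```

```text
the job is handed in; nothing more can be done
None
```

The tool box is locked and handed in: the lid is shut, and the shackle clicked, held against a pull of about 10 N and stayed down after release; the mug, glass and spice jar were not touched.

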